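Raise the hold-down arm of the loaded test station

TASK

Two board-test stations stand on the bench, and one has a circuit board in its nest. With the fingertips or the outside of the fingers, push that station's counterweighted hold-down arm up by its handle, past its balance point, so that it tips over and stays raised by itself. Do not fling it, leave the board lying in its nest, the other station's arm down and everything else where it is.

Things in the scene. Friction and masses are not known exactly. Their poses are not given: they have to be found in the camera images.
- station1: Test station with the board in its nest. Fixed aluminium base 215 x 130 x 16 mm (x -95 to 120, y +-65), black square nest 110 mm wide centred at x -30 (floor 26, rims 39 mm high), two grey cheeks 101 mm high at x 72 to 108 that carry the arm's hinge, steel counterweight roll 48 mm across above and behind the hinge. Origin on the table; x points from handle to hinge, z up
- station2: Test station with the empty nest. Fixed aluminium base 215 x 130 x 16 mm (x -95 to 120, y +-65), black square nest 110 mm wide centred at x -30 (floor 26, rims 39 mm high), two grey cheeks 101 mm high at x 72 to 108 that carry the arm's hinge, steel counterweight roll 48 mm across above and behind the hinge. Origin on the table; x points from handle to hinge, z up
- arm1 (a joint): The arm to raise. Hinge of station1's arm, rad: 0 = down on its lower stop, grows as the handle rises, upper stop 1.48 (upright). Front-heavy at first (1.2 to 1.6 N straight up at the handle lifts it), it balances somewhere between 0.6 and 0.9; beyond that it tips over by itself, damped, onto the upper stop within about 4 s and stays. Let go before, it sinks back to 0.
- arm2 (a joint): To be left down. Hinge of station2's arm, rad: 0 = down on its lower stop, grows as the handle rises, upper stop 1.48 (upright). Front-heavy at first (1.2 to 1.6 N straight up at the handle lifts it), it balances somewhere between 0.6 and 0.9; beyond that it tips over by itself, damped, onto the upper stop within about 4 s and stays. Let go before, it sinks back to 0.
- arm1_handle (a point): centre of the handle of arm1: black rubber bar 16 mm thick, 80 mm long, level along the station's y, at the arm's free end, 130 mm above the table when down; a bent 14 mm stem joins its middle from +x. Bare table beneath it; the base plate begins 35 mm further to +x. Moves on an arc of 226 mm radius about the hinge (down: 220 mm to -x of it and 50 mm above it)
- arm2_handle (a point): centre of the handle of arm2: black rubber bar 16 mm thick, 80 mm long, level along the station's y, at the arm's free end, 130 mm above the table when down; a bent 14 mm stem joins its middle from +x. Bare table beneath it; the base plate begins 35 mm further to +x. Moves on an arc of 226 mm radius about the hinge (down: 220 mm to -x of it and 50 mm above it)
- arm1_hinge (a point): centre of the hinge of arm1, 80 mm above the table, at x +90 mm of station1; the hinge axis is along the station's y
- arm2_hinge (a point): the same of station2
- board: bare brown circuit board, 90 x 90 x 4 mm with parts up to 7 mm high on it, 60 g, lying loose in the nest of one station, under the arm's rubber foot (which does not quite touch it); origin at the centre of its underside
- spray_can: upright spray can, 54 mm wide, 150 mm high, bystander; origin at the centre of its underside
- solder_reel: grey solder reel standing on its flange, 52 mm wide, 38 mm high, bystander; origin at the centre of its underside
- screwdriver: screwdriver lying on the bench, bystander; origin under its middle
- tin: open steel tin, 64 mm wide, 60 mm high, bystander; origin at the centre of its underside
Mind the look-alikes: they are no part of the job. There is more than one size of the board; the job needs the smaller.

How it is judged:
By the outcome, as a careful person would: the job done as asked, in the order asked, and still so for the second after the job is handed in, with the robot touching nothing.
It also fails if it takes over 35 s, if anything falls off the work surface, if the arm or the gripper's body presses on something with over 40 N, if the wrist force passes 120 N, or if a joint passes its speed limit or range.

ROBOT

A 7-joint arm with a two-finger parallel gripper is mounted at the origin on the work surface. World frame = base frame: x ahead of the robot, y to its left, z up, the work surface at z = 0. Lengths are in m, angles in rad, forces in N, time in s.
With the tool pointing down it reaches from about 0.4 to 0.85 m from the base axis. Payload 10.4 kg.
Tool frame: the origin (TCP) lies at the very end of the fingers, on their centre line; the grasp point (between the pads) lies 19 mm behind it (manip.grip_depth is the distance from the TCP to the grasp point, in m); z points along the fingers, x is the direction in which the jaws open and shut, and the axes are right-handed (so a half turn about z gives the same grasp; the last joint's range is limited). The gripper opens to 85 mm and grips with 20 to 120 N. Pads are 22 mm wide; open, the fingers measure 114 mm over their backs; the gripper's body (76 mm by 85 mm) begins 54 mm behind the grasp point. The pads swing forward as they close: fully open they stand 13 mm farther back than shut.
Start: joints at [-1.322, 0.332, -0.065, 1.46, 0.022, 1.35, -0.088], TCP at [0.168, 0.602, 0.231] pointing down, gripper open.
Joint ranges: [-2.6, 2.6], [-0.5, 2.12], [-1.47, 1.34], [0.16, 2.42], [-1.27, 4.41], [0.06, 2.06], [-2.6, 2.6]. Speed limits (rad/s): [2.22, 2.22, 2.79, 2.79, 3.14, 3.14, 3.14].

INTERFACE

Orientations are given as a unit quaternion [x, y, z, w].
In Python, from workcell import manip, cams gives the robot as it stands. The module is installed in compiled form; this text tells all that it offers.
- The arm moves only by the tool move_arm, never from a script. Its arguments are lists of equal length, an entry for each row: "claw": the opening, from 0 (shut) to 1 (fully open); "dp": the shift along the tool's x, y, z as a fraction of full scale, a list of three; "turn": the turn, a rotation vector about the tool's x, y, z as a fraction of full scale, a list of three. A call has 1 to 8 rows; each row shifts and turns the commanded pose from where the row before left it, along the tool's axes as they then stand; what a row does not reach is not made up. Full scale, the value 1, is 200 mm for a shift and 45 degrees for a turn. A row lasts 1/12 s, in which the tool goes at most 41.7 mm and 7.16 degrees, less where a joint would pass 70% of its speed; a pose out of reach is approached as far as the arm can. A call with a number of a shift or a turn outside -1 to 1 is refused whole. A call with a gripper value outside its range is refused whole. The fingers move at their own pace and stop on an object; "grip_force" is the grip in N (left out, the last holds). Time passes only in rows, so rows that do not move let the fingers close. It gives the time, the measured TCP pose, the force and the opening at its end, in the units of the state.
- manip.get_obs(): the state, without advancing time (a new reading comes with each control period).
- cams.camera(name): name is "scene" or "top" or "wrist"; returns the picture (420x560x3 uint8, red, green, blue); there is no depth.
- cams.camera_info(name): a dict with "fx", "fy", "cx", "cy" (pixels), "dist" ([k1, k2, p1, p2, k3] as OpenCV has them; the pictures are not rectified), "pose" (4x4, takes a point from camera to world coordinates); the wrist camera has in their place "tool_from_camera" (4x4, takes a point from camera to tool coordinates, whose origin is the TCP and whose axes are the tool frame's). Camera axes: x right, y down, z forward; pixel columns grow to the right and rows downward; lengths in m; the calibration is good to about 2 mm. A picture is of the moment at which its call begins: read the wrist's pose just before it. camera_info takes no time and is no camera call.
- manip.hand_in(): hands the job in, once; it reports no verdict.
The state is a dict: "clock": time; "joint_pos": joint angles; "joint_velocities": joint speeds; "tau": joint torques, N m; "position": TCP position; "ee_rot": TCP orientation; "ft_force": force on the tool from outside, world axes, zero at the start; "torque": the same for the moment, N m; "grip_width": opening from 0.0 (shut) to 1.0 (fully open).
Only numpy, scipy, OpenCV 4.12 (cv2) and the standard library are available. Lean on these libraries where they do the work, as an engineer would, in place of code of your own. Each camera call takes 0.05 s, during which the arm holds its last target.

## Working session

There is one attempt and no reset: what is moved stays moved. The work goes in short steps, Python scripts to look and compute and a tool call to move; the robot and the scene stay as the last step left them, time stands still between calls to the robot, and variables do not carry over. Pictures are saved under pics/ and viewed, and the job is handed in when it is done.

Besides the shell and the picture viewer there is one more tool, called after "Request:" as a command line: name --argument value ..., lists and objects as JSON in quotes. move_arm: Moves the arm, as the interface text tells. Shift numbers are shares of 200 mm and turn numbers shares of 45 degrees, none past 1 either way. Its arguments: {"type":"object","properties":{"claw":{"type":"array","items":{"type":"number"}},"dp":{"type":"array","items":{"type":"array","items":{"type":"number"}}},"turn":{"type":"array","items":{"type":"array","items":{"type":"number"}}},"grip_force":{"type":"number"}},"required":["claw","dp","turn"]}

```bash
mkdir -p pics
python3 - <<'E'
from workcell import manip, cams
import cv2, numpy as np
for n in ["scene","top","wrist"]:
    cv2.imwrite(f"pics/{n}0.png", cams.camera(n)[:,:,::-1])
    i=cams.camera_info(n); print(n,{k:np.round(v,4).tolist() for k,v in i.items()})
o=manip.get_obs(); print({k:np.round(v,4).tolist() for k,v in o.items()}, manip.grip_depth)
E
```

```text
scene {'fx': 546.3201, 'fy': 546.3201, 'cx': 284.3528, 'cy': 205.8532, 'dist': [0.0496, 0.0, 0.0, 0.0, 0.0], 'pose': [[0.1641, 0.6364, -0.7537, 1.6532], [0.9864, -0.1087, 0.123, -0.1755], [-0.0036, -0.7636, -0.6456, 1.0548], [0.0, 0.0, 0.0, 1.0]]}
top {'fx': 432.1706, 'fy': 432.1706, 'cx': 285.477, 'cy': 201.8446, 'dist': [-0.1259, 0.0, 0.0, 0.0, 0.0], 'pose': [[0.0212, -0.9881, 0.1525, 0.3547], [-0.9998, -0.0205, 0.0056, -0.0108], [-0.0024, -0.1526, -0.9883, 1.3721], [0.0, 0.0, 0.0, 1.0]]}
wrist {'fx': 323.9449, 'fy': 323.9449, 'cx': 279.5689, 'cy': 209.187, 'dist': [-0.0625, 0.0, 0.0, 0.0, 0.0], 'tool_from_camera': [[1.0, 0.0, 0.0007, 0.0003], [-0.0002, 0.9559, 0.2937, -0.0746], [-0.0006, -0.2937, 0.9559, -0.1428], [0.0, 0.0, 0.0, 1.0]]}
{'clock': 0.15, 'joint_pos': [-1.3216, 0.3328, -0.0647, 1.4607, 0.0216, 1.3499, -0.0885], 'joint_velocities': [-0.0015, -0.0021, -0.0016, -0.0008, -0.0014, -0.0003, -0.0002], 'tau': [0.0006, -62.5832, 0.049, -39.1851, 0.0164, 0.0073, -0.0001], 'position': [0.1677, 0.6018, 0.2307], 'ee_rot': [0.7964, 0.6048, -0.0004, 0.0003], 'ft_force': [-0.0006, -1.0056, -0.757], 'torque': [-0.0103, -0.0389, -0.0041], 'grip_width': 1.001} 0.0187
```

View pics/scene0.png

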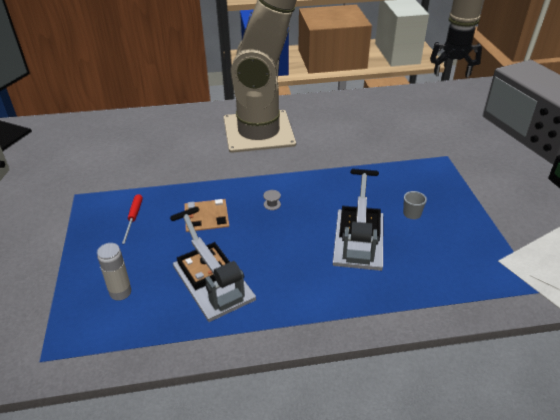

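View pics/top0.png

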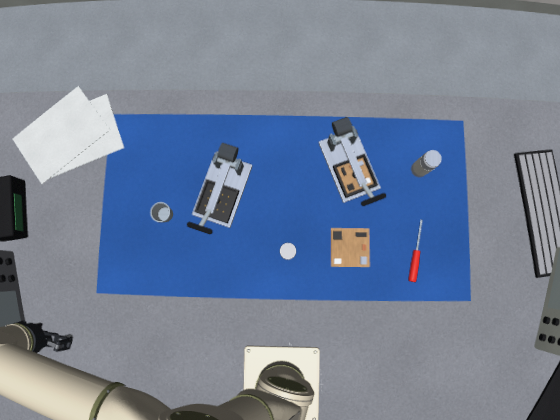

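View pics/wrist0.png

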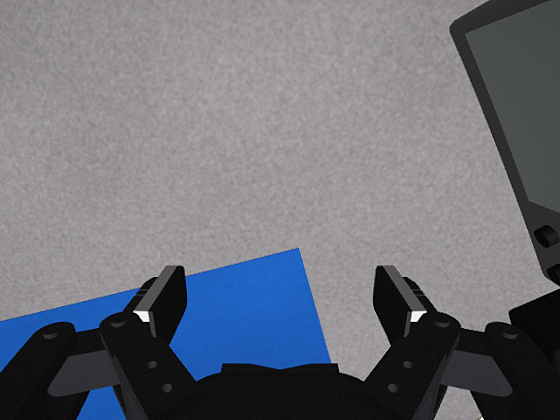

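The scene picture shows station1, with the board in its nest, at about (213,275) and its handle at about (184,213). In the top picture its handle is at about (373,199) and its counterweight at (344,127). Station2 has the empty nest and is at about (220,190) in the top picture. The larger loose board lies at top (350,247). Next I'll measure the handle.

```bash
cat > h.py <<'E'
import numpy as np, cv2
from workcell import manip, cams
def ray(n,uv):
    i=cams.camera_info(n); K=np.array([[i['fx'],0,i['cx']],[0,i['fy'],i['cy']],[0,0,1]])
    p=cv2.undistortPoints(np.array([[uv]],float),K,np.array(i['dist']))[0,0]
    T=np.array(i['pose']); d=T[:3,:3]@np.array([p[0],p[1],1]); return T[:3,3],d/np.linalg.norm(d)
def plane(n,uv,z):
    o,d=ray(n,uv); return o+d*(z-o[2])/d[2]
def tri(a,b):
    (o1,d1),(o2,d2)=a,b
    s=np.linalg.lstsq(np.c_[d1,-d2],o2-o1,rcond=None)[0]
    p,q=o1+s[0]*d1,o2+s[1]*d2; return (p+q)/2,np.linalg.norm(p-q)
E
python3 - <<'E'
import cv2,numpy as np
for n,(x,y,w,h) in {"scene":(150,195,120,120),"top":(305,105,120,120)}.items():
    im=cv2.imread(f"pics/{n}0.png")
    cv2.imwrite(f"pics/{n}0c.png",cv2.resize(im[y:y+h,x:x+w],None,fx=5,fy=5,interpolation=cv2.INTER_CUBIC))
    m=(im.max(2)<60).astype(np.uint8)
    k,l,s,c=cv2.connectedComponentsWithStats(m)
    for j in range(1,k):
        if s[j,4]>30 and x-10<c[j][0]<x+w and y-10<c[j][1]<y+h:
            pts=np.argwhere(l==j)[:,::-1].astype(np.float32); print(n,s[j],c[j].round(1),cv2.boxPoints(cv2.minAreaRect(pts)).round(1).tolist())
E
```

```text
scene [171 207  28  14 140] [183.9 213.5] [[169.89999389648438, 216.1999969482422], [196.6999969482422, 205.6999969482422], [198.60000610351562, 210.60000610351562], [171.8000030517578, 221.0]]
scene [217 217   9   7  53] [220.9 220.2] [[217.0, 217.0], [225.0, 217.0], [225.0, 223.0], [217.0, 223.0]]
scene [192 222   9   4  33] [196.1 223.4] [[192.0, 222.0], [200.0, 222.0], [200.0, 225.0], [192.0, 225.0]]
scene [207 243  23  22 123] [218.1 251.7] [[206.6999969482422, 245.1999969482422], [213.10000610351562, 240.39999389648438], [229.3000030517578, 262.0], [222.89999389648438, 266.79998779296875]]
scene [177 250  65  60 483] [201.5 281.6] [[171.10000610351562, 263.5], [191.10000610351562, 244.6999969482422], [242.0, 299.1000061035156], [222.0, 317.79998779296875]]
scene [210 270  33  23 334] [228.2 279.6] [[208.1999969482422, 282.79998779296875], [213.0, 264.8999938964844], [246.89999389648438, 274.1000061035156], [242.0, 292.0]]
top [332 123  13  13  41] [335.6 130.2] [[327.70001220703125, 128.10000610351562], [332.0, 123.0], [344.0, 133.0], [339.70001220703125, 138.10000610351562]]
top [357 155  20  33  91] [368.8 170.5] [[356.6000061035156, 157.0], [364.20001220703125, 153.89999389648438], [376.79998779296875, 184.39999389648438], [369.20001220703125, 187.60000610351562]]
top [333 161  18  36  78] [340.5 175.5] [[332.70001220703125, 161.8000030517578], [348.0, 160.89999389648438], [350.1000061035156, 195.89999389648438], [334.79998779296875, 196.8000030517578]]
top [361 194  25  12 105] [372.9 199.2] [[360.5, 201.60000610351562], [384.5, 192.60000610351562], [386.0, 196.6999969482422], [362.0, 205.6999969482422]]
```

View pics/scene0c.png

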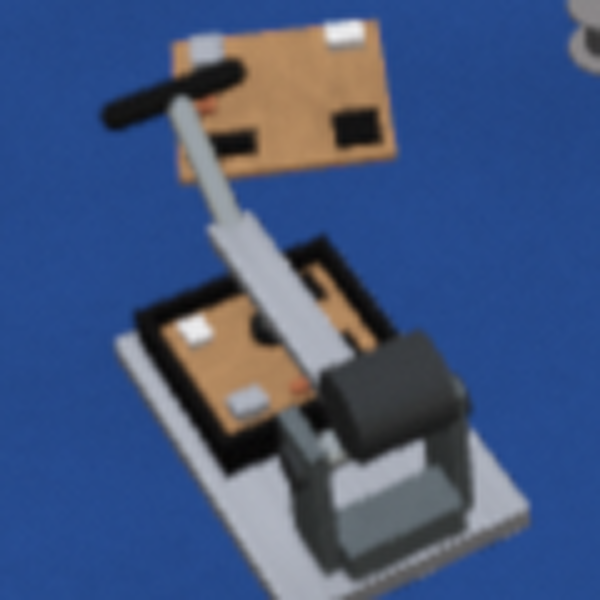

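View pics/top0c.png

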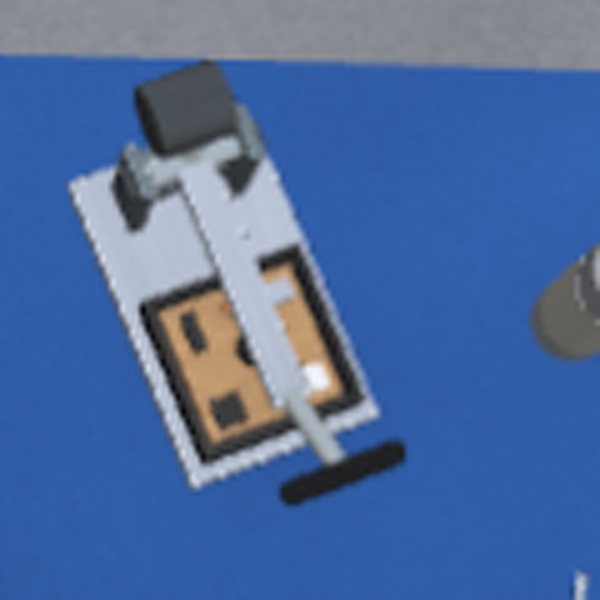

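The crops show the handle bar lying free over blue mat, with its stem on the hinge side. In the top view its ends are at about (361,204) and (385,194).

Run:
```python
from h import *
S=lambda a,b:(150+a/5-.4,195+b/5-.4)
T=lambda a,b:(305+a/5-.4,105+b/5-.4)
print("c",tri(ray("scene",(183.9,213.5)),ray("top",(372.9,199.2))))
print("+y/-y ends", tri(ray("scene",(197.6,208.2)),ray("top",(361.3,203.6))),tri(ray("scene",(170.9,218.6)),ray("top",(385.2,194.7))))
for p in [(372.9,199.2),(361.3,203.6),(385.2,194.7)]: print(plane("top",p,.13))
print("scene",plane("scene",(183.9,213.5),.13))
nl,nr,fl=[plane("top",T(*p),.016) for p in [(195,487),(380,412),(70,183)]]
print("base",nl,nr,fl,np.linalg.norm(nl-nr),np.linalg.norm(nl-fl))
ax=(fl-nl)/np.linalg.norm(fl-nl); ay=(nl-nr)/np.linalg.norm(nl-nr); print(ax,ay,ax@ay)
o=(nl+nr)/2+ax*.095; print("orig",o,"handle",o-ax*.13, "yaw",np.degrees(np.arctan2(ax[1],ax[0])),np.degrees(np.arctan2(-ay[0],ay[1])))
for n,p in {"bigboard":(350,247),"reel":(288,251),"can":(427,165)}.items(): print(n,plane("top",p,.0))
for n,p in [("scene_can_base",(118,297)),("drv tip",(125,241)),("drv",(137,198))]: print(n,plane("scene",p,0))
```

```text
c (array([ 0.55959477, -0.25944624,  0.12947795]), np.float64(0.0003345917750995846))
+y/-y ends (array([ 0.54570547, -0.22430121,  0.13077763]), np.float64(0.0009277763840156558)) (array([ 0.57377245, -0.29425139,  0.12972131]), np.float64(0.003118717714709948))
[ 0.55951692 -0.25917179  0.13      ]
[ 0.54579572 -0.22490415  0.13      ]
[ 0.57366482 -0.29578273  0.13      ]
scene [ 0.56016234 -0.25956552  0.13      ]
base [ 0.56731439 -0.18792498  0.016     ] [ 0.61853244 -0.30737802  0.016     ] [ 0.76593382 -0.10664401  0.016     ] 0.12997044758043297 0.21460725805151598
[0.92550194 0.37874288 0.        ] [-0.39407457  0.91907847  0.        ] -0.016622350624360908
orig [ 0.6808461  -0.21167093  0.016     ] handle [ 0.56053085 -0.26090751  0.016     ] yaw 22.255835353070676 23.20826975287466
bigboard [ 0.42573196 -0.21075647  0.        ]
reel [ 0.40936899 -0.01427483  0.        ]
can [ 0.69923933 -0.46761919  0.        ]
scene_can_base [ 0.69879015 -0.44034149  0.        ]
drv tip [ 0.49638241 -0.43473422  0.        ]
drv [ 0.31016289 -0.4094503   0.        ]
```

The two views agree to within 3 mm:

| Check | Measured | Given |
|---|---|---|
| Handle height | 129.5 mm | 130 mm |
| Bar length | about 77 mm | 80 mm |
| Base | 130 x 214.6 mm | 130 x 215 mm |
| Station yaw | about 22.5° | – |

I'll tilt the tool 45° forward with the fingers partly open so they straddle the stem. Then I'll lift the bar with the fingers from below and behind, following its arc.

```bash
cat > plan.py <<'E'
from h import *
from scipy.spatial.transform import Rotation as R
C=np.array([.5597,-.2595,.130]); yw=np.radians(22.5)
ax=np.array([np.cos(yw),np.sin(yw),0]); ay=np.array([-np.sin(yw),np.cos(yw),0]); up=np.array([0,0,1.])
H=C+ax*.22-up*.05
def target(t):
    z=np.sin(t)*ax-np.cos(t)*up; x=-ay; return R.from_matrix(np.c_[x,np.cross(z,x),z])
def go(p,r,segs,dec=2):
    """segs: (goal pos, rows, turn per row (fractions))"""
    for g,n,tu in segs:
        out=[];tt=[]
        for k in range(n):
            d=(g-p)/(n-k); u=np.round(r.inv().apply(d)/.2,dec)
            out.append((u+0).tolist()); tt.append(tu)
            p=p+r.apply(u*.2); r=r*R.from_rotvec(np.array(tu)*np.pi/4)
        print("dp",out,"turn",tt[0],"end",p.round(4))
    return p,r
def cur():
    o=manip.get_obs(); return o['position'],R.from_quat(o['ee_rot'])
E
python3 - <<'E'
from plan import *
p,r=cur()
P0=C-.10*ax; P0[2]=.22
p,r=go(p,r,[(np.array([.44,.40,.30]),8,[0,0,.155]),(np.array([.55,.05,.32]),8,[0,0,.155]),(P0,8,[0,0,.155])])
print("remaining", (r.inv()*target(0)).as_rotvec()/(np.pi/4), np.degrees(yw))
E
```

```text
dp [[-0.08, 0.2, -0.04], [-0.05, 0.21, -0.04], [-0.03, 0.21, -0.04], [0.0, 0.21, -0.05], [0.03, 0.21, -0.04], [0.05, 0.2, -0.05], [0.08, 0.2, -0.04], [0.09, 0.19, -0.05]] turn [0, 0, 0.155] end [0.4397 0.3989 0.3008]
dp [[0.0, 0.23, -0.01], [0.02, 0.23, -0.01], [0.05, 0.22, -0.01], [0.08, 0.22, -0.01], [0.1, 0.2, -0.01], [0.13, 0.19, -0.01], [0.15, 0.17, -0.02], [0.17, 0.16, -0.01]] turn [0, 0, 0.155] end [0.5505 0.0491 0.3192]
dp [[0.09, 0.2, 0.06], [0.11, 0.19, 0.06], [0.14, 0.18, 0.06], [0.16, 0.16, 0.06], [0.17, 0.14, 0.06], [0.19, 0.12, 0.07], [0.2, 0.09, 0.06], [0.22, 0.06, 0.07]] turn [0, 0, 0.155] end [ 0.4682 -0.2984  0.2196]
remaining [ 5.49601686e-04 -1.29304655e-03 -5.66010047e-01] 22.5
```

Run:
```python
from plan import *
p,r=cur()
P0=C-.10*ax; P0[2]=.22; T=[0,0,.1]
p,r=go(p,r,[(np.array([.38,.47,.30]),8,T),(np.array([.53,.22,.32]),8,T),(np.array([.55,-.08,.32]),8,T),(P0,8,T)])
print("remaining", (r.inv()*target(0)).as_rotvec()/(np.pi/4))
```

```text
dp [[-0.04, 0.15, -0.04], [-0.03, 0.15, -0.04], [-0.02, 0.16, -0.04], [-0.01, 0.16, -0.05], [0.0, 0.15, -0.04], [0.02, 0.16, -0.05], [0.03, 0.15, -0.04], [0.04, 0.15, -0.05]] turn [0, 0, 0.1] end [0.3801 0.4704 0.3008]
dp [[-0.02, 0.18, -0.01], [-0.01, 0.18, -0.01], [0.0, 0.18, -0.01], [0.02, 0.18, -0.01], [0.03, 0.18, -0.01], [0.05, 0.18, -0.01], [0.06, 0.17, -0.02], [0.08, 0.17, -0.01]] turn [0, 0, 0.1] end [0.5305 0.2201 0.319 ]
dp [[0.0, 0.19, 0.0], [0.02, 0.19, 0.0], [0.03, 0.18, 0.0], [0.05, 0.18, 0.0], [0.06, 0.18, 0.0], [0.08, 0.17, 0.0], [0.09, 0.17, 0.0], [0.1, 0.15, 0.0]] turn [0, 0, 0.1] end [ 0.5498 -0.0793  0.3193]
dp [[0.03, 0.14, 0.06], [0.04, 0.14, 0.06], [0.06, 0.14, 0.06], [0.06, 0.13, 0.06], [0.08, 0.12, 0.06], [0.08, 0.12, 0.07], [0.1, 0.11, 0.06], [0.1, 0.11, 0.07]] turn [0, 0, 0.1] end [ 0.4667 -0.2981  0.2196]
remaining [ 0.00079386 -0.00114531 -0.0460101 ]
```

Request:
move_arm --claw '[0.4, 0.4, 0.4, 0.4, 0.4, 0.4, 0.4, 0.4]' --dp '[[-0.04, 0.15, -0.04], [-0.03, 0.15, -0.04], [-0.02, 0.16, -0.04], [-0.01, 0.16, -0.05], [0.0, 0.15, -0.04], [0.02, 0.16, -0.05], [0.03, 0.15, -0.04], [0.04, 0.15, -0.05]]' --turn '[[0, 0, 0.1], [0, 0, 0.1], [0, 0, 0.1], [0, 0, 0.1], [0, 0, 0.1], [0, 0, 0.1], [0, 0, 0.1], [0, 0, 0.1]]'

```text
clock: 0.82
position: [0.3812, 0.4694, 0.3013]
ee_rot: [0.945, 0.327, -0.0, 0.0]
ft_force: [-0.3, 0.4, 0.0]
grip_width: 0.403
```

Request:
move_arm --claw '[0.4, 0.4, 0.4, 0.4, 0.4, 0.4, 0.4, 0.4]' --dp '[[-0.02, 0.18, -0.01], [-0.01, 0.18, -0.01], [0.0, 0.18, -0.01], [0.02, 0.18, -0.01], [0.03, 0.18, -0.01], [0.05, 0.18, -0.01], [0.06, 0.17, -0.02], [0.08, 0.17, -0.01]]' --turn '[[0, 0, 0.1], [0, 0, 0.1], [0, 0, 0.1], [0, 0, 0.1], [0, 0, 0.1], [0, 0, 0.1], [0, 0, 0.1], [0, 0, 0.1]]'

```text
clock: 1.48
position: [0.5309, 0.2188, 0.3197]
ee_rot: [1.0, 0.019, 0.0, -0.0]
ft_force: [1.3, 0.6, -0.5]
grip_width: 0.396
```

Tracking is accurate, so I'll carry on.

Request:
move_arm --claw '[0.4, 0.4, 0.4, 0.4, 0.4, 0.4, 0.4, 0.4]' --dp '[[0.0, 0.19, 0.0], [0.02, 0.19, 0.0], [0.03, 0.18, 0.0], [0.05, 0.18, 0.0], [0.06, 0.18, 0.0], [0.08, 0.17, 0.0], [0.09, 0.17, 0.0], [0.1, 0.15, 0.0]]' --turn '[[0, 0, 0.1], [0, 0, 0.1], [0, 0, 0.1], [0, 0, 0.1], [0, 0, 0.1], [0, 0, 0.1], [0, 0, 0.1], [0, 0, 0.1]]'

```text
clock: 2.15
position: [0.5494, -0.0814, 0.3194]
ee_rot: [0.957, -0.291, 0.0, -0.0]
ft_force: [0.6, 0.4, 0.8]
grip_width: 0.402
```

Request:
move_arm --claw '[0.4, 0.4, 0.4, 0.4, 0.4, 0.4, 0.4, 0.4]' --dp '[[0.03, 0.14, 0.06], [0.04, 0.14, 0.06], [0.06, 0.14, 0.06], [0.06, 0.13, 0.06], [0.08, 0.12, 0.06], [0.08, 0.12, 0.07], [0.1, 0.11, 0.06], [0.1, 0.11, 0.07]]' --turn '[[0, 0, 0.1], [0, 0, 0.1], [0, 0, 0.1], [0, 0, 0.1], [0, 0, 0.1], [0, 0, 0.1], [0, 0, 0.1], [0, 0, 0.1]]'

```text
clock: 2.82
position: [0.4663, -0.2989, 0.2189]
ee_rot: [0.82, -0.572, 0.0, -0.0]
ft_force: [0.3, -0.1, 0.2]
grip_width: 0.399
```

Request:
move_arm --claw '[0.4, 0.4, 0.4, 0.4, 0.4, 0.4, 0.4, 0.4]' --dp '[[0, 0, 0], [0, 0, 0], [0, 0, 0], [0, 0, 0], [0, 0, 0], [0, 0, 0], [0, 0, 0], [0, 0, 0]]' --turn '[[0, 0, -0.046], [0.143, 0, 0], [0.143, 0, 0], [0.143, 0, 0], [0.143, 0, 0], [0.143, 0, 0], [0.143, 0, 0], [0.142, 0, 0]]'

```text
clock: 3.48
position: [0.4667, -0.2988, 0.2208]
ee_rot: [0.767, -0.513, 0.216, -0.32]
ft_force: [0.1, 1.3, -0.5]
grip_width: 0.398
```

Run:
```python
from plan import *
p,r=cur(); o=manip.get_obs()
print(o['clock'],o['joint_pos'].round(3) if hasattr(o['joint_pos'],'round') else o['joint_pos'],p,(r.inv()*target(np.pi/4)).as_rotvec()/(np.pi/4),o['ft_force'])
cv2.imwrite("pics/w1.png",cams.camera("wrist")[:,:,::-1]);cv2.imwrite("pics/s1.png",cams.camera("scene")[:,:,::-1])
```

```text
3.4833 [-1.000e-03  6.500e-02  9.670e-01  2.059e+00 -9.750e-01  1.085e+00
  2.830e-01] [ 0.46670286 -0.2987943   0.22083275] [-0.00998736 -0.00530002  0.00092164] [ 0.12804713  1.27158257 -0.52844392]
```

View pics/w1.png

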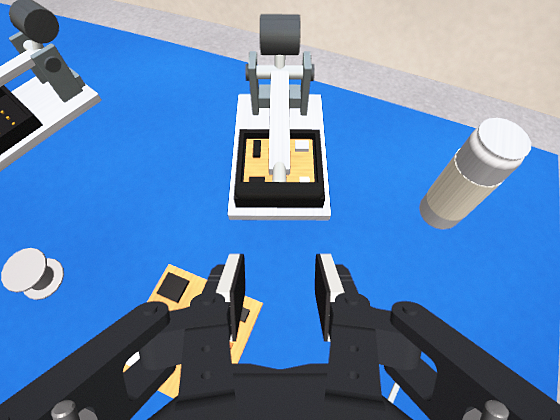

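View pics/s1.png

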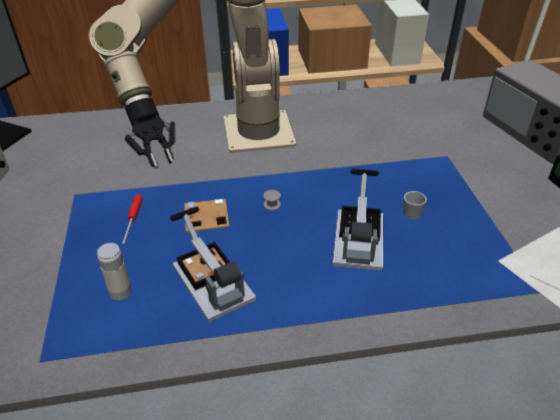

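The wrist picture shows the bar centred at column ~281, level with the image and in front of the nest's near rim at row ~195. The fingers straddle column 280, so the tool is aligned. In the scene picture nothing has moved. Next I descend behind the handle and slide the fingertips underneath it.

Run:
```python
from plan import *
p,r=cur(); t=[0,0,0]
p,r=go(p,r,[(C-.085*ax-.046*up,6,t),(C-.0106*ax-.046*up,4,t)])
```

```text
dp [[0.0, 0.07, 0.09], [0.0, 0.07, 0.09], [0.0, 0.07, 0.09], [0.0, 0.07, 0.09], [0.0, 0.07, 0.09], [0.0, 0.06, 0.09]] turn [0, 0, 0] end [ 0.4817 -0.2917  0.0834]
dp [[0.0, -0.07, 0.06], [0.0, -0.06, 0.07], [0.0, -0.07, 0.06], [0.0, -0.06, 0.07]] turn [0, 0, 0] end [ 0.5498 -0.2639  0.0837]
```

Request:
move_arm --claw '[0.4, 0.4, 0.4, 0.4, 0.4, 0.4, 0.4]' --dp '[[0.0, 0.07, 0.09], [0.0, 0.07, 0.09], [0.0, 0.07, 0.09], [0.0, 0.07, 0.09], [0.0, 0.07, 0.09], [0.0, 0.06, 0.09], [0, 0, 0]]' --turn '[[0, 0, 0], [0, 0, 0], [0, 0, 0], [0, 0, 0], [0, 0, 0], [0, 0, 0], [0, 0, 0]]'

```text
clock: 4.17
position: [0.4822, -0.2881, 0.0874]
ee_rot: [0.769, -0.513, 0.208, -0.319]
ft_force: [-0.5, 0.6, 0.1]
grip_width: 0.402
```

Run:
```python
from plan import *
p,r=cur(); o=manip.get_obs(); t=[0,0,0]
print(np.round(o['joint_pos'],3),(r.inv()*target(np.pi/4)).as_rotvec()*180/np.pi)
d=p-C; print("rel",d@ax,d@ay,d@up)
go(p,r,[(C-.0106*ax-.046*up,5,t)])
```

```text
[ 0.327  0.328  0.611  2.13  -1.262  0.998  0.604] [ 0.29217635  0.49659626 -0.13123476]
rel -0.0824908585038787 0.003256499240166194 -0.042577312471626966
dp [[0.0, -0.05, 0.05], [0.0, -0.05, 0.05], [0.01, -0.05, 0.05], [0.0, -0.05, 0.06], [0.01, -0.04, 0.05]] turn [0, 0, 0] end [ 0.549  -0.2644  0.0842]
```

q5 has reached about -1.26, close to its limit of -1.27. I'll yaw the tool a few degrees toward the radial direction to relieve it, and recheck.

Request:
move_arm --claw '[0.4, 0.4, 0.4]' --dp '[[0, 0, 0], [0, 0, 0], [0, 0, 0]]' --turn '[[0, 0.08, 0.08], [0, 0.08, 0.08], [0, 0, 0]]'

```text
clock: 4.42
position: [0.4828, -0.2897, 0.0909]
ee_rot: [0.73, -0.566, 0.232, -0.304]
ft_force: [0.5, -0.8, 0.2]
grip_width: 0.402
```

Run:
```python
from plan import *
p,r=cur(); o=manip.get_obs(); t=[0,0,0]
print(np.round(o['joint_pos'],3),(r.inv()*target(np.pi/4)).as_rotvec()*180/np.pi)
d=p-C; print("rel",d@ax,d@ay,d@up)
go(p,r,[(C-.0106*ax-.046*up,5,t)])
```

```text
[ 0.574  0.223  0.297  2.195 -1.263  0.798  0.505] [-0.03789719 -5.38198133 -5.79968899]
rel -0.08260666744215432 0.0014777653368261878 -0.03907816514926242
dp [[-0.01, -0.05, 0.06], [-0.01, -0.04, 0.05], [-0.01, -0.05, 0.06], [-0.01, -0.04, 0.05], [0.0, -0.05, 0.06]] turn [0, 0, 0] end [ 0.5506 -0.2638  0.0839]
```

Request:
move_arm --claw '[0.4, 0.4, 0.4]' --dp '[[-0.01, -0.05, 0.06], [-0.01, -0.04, 0.05], [0, 0, 0]]' --turn '[[0, 0, 0], [0, 0, 0], [0, 0, 0]]'

```text
clock: 4.67
position: [0.5108, -0.2795, 0.0881]
ee_rot: [0.732, -0.564, 0.232, -0.304]
ft_force: [-0.0, -0.3, 0.2]
grip_width: 0.4
```

Run:
```python
from plan import *
p,r=cur(); o=manip.get_obs(); t=[0,0,0]
print(np.round(o['joint_pos'],3),(r.inv()*target(np.pi/4)).as_rotvec()*180/np.pi)
d=p-C; print("rel",d@ax,d@ay,d@up)
go(p,r,[(C-.0106*ax-.046*up,3,t)])
```

```text
[ 0.666  0.243  0.131  2.166 -1.264  0.733  0.471] [-0.03862931 -5.28533545 -5.54699057]
rel -0.05282179399790285 0.0002637395976708251 -0.04189694397625539
dp [[-0.01, -0.04, 0.05], [-0.01, -0.05, 0.06], [-0.01, -0.04, 0.05]] turn [0, 0, 0] end [ 0.5489 -0.2632  0.0839]
```

Request:
move_arm --claw '[0.4, 0.4, 0.4, 0.4]' --dp '[[-0.01, -0.04, 0.05], [-0.01, -0.05, 0.06], [-0.01, -0.04, 0.05], [0, 0, 0]]' --turn '[[0, 0, 0], [0, 0, 0], [0, 0, 0], [0, 0, 0]]'

```text
clock: 5.0
position: [0.5486, -0.263, 0.0831]
ee_rot: [0.732, -0.564, 0.232, -0.304]
ft_force: [-0.5, 0.2, -0.2]
grip_width: 0.401
```

Run:
```python
from plan import *
p,r=cur(); o=manip.get_obs()
print(np.round(o['joint_pos'],3),(r.inv()*target(np.pi/4)).as_rotvec()*180/np.pi)
d=p-C; print("rel",d@ax,d@ay,d@up, "bar in tool",r.inv().apply(-d))
a=cams.camera("wrist");b=cams.camera("scene")
cv2.imwrite("pics/w2.png",a[:,:,::-1])
cv2.imwrite("pics/s2.png",cv2.resize(b[130:330,90:300],None,fx=3,fy=3)[:,:,::-1])
```

```text
[ 0.752  0.278 -0.053  2.128 -1.263  0.642  0.42 ] [-4.39874992e-03 -5.26695884e+00 -5.57048374e+00]
rel -0.01158849856127884 0.000986759494359861 -0.046893167944247166 bar in tool [-0.00074276 -0.04136658 -0.02494976]
```

View pics/w2.png

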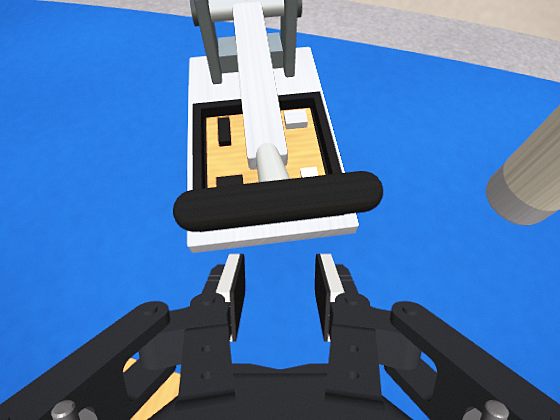

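View pics/s2.png

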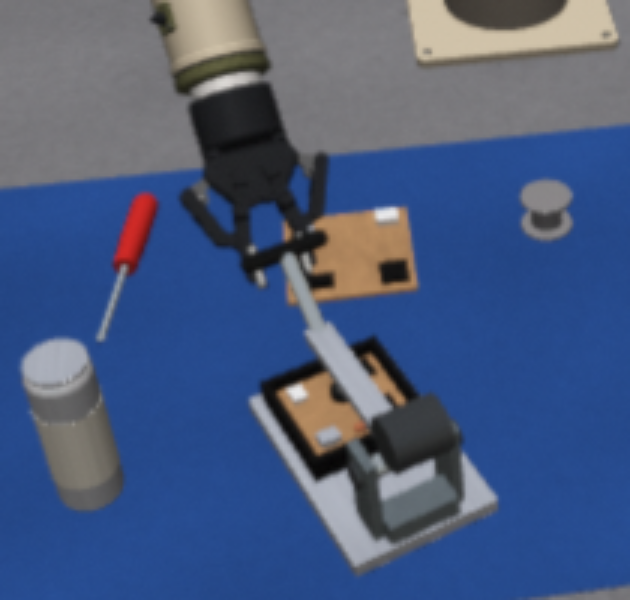

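The scene crop shows both fingertips under the bar, one on each side of the stem and protruding slightly beyond it. The wrist view has the bar centred at column ~278. Next I compute the push along the arc.

```bash
cat >> plan.py <<'E'
def bar(th):
    a=np.arctan2(.05,.22)+th; return H+.2256*(-np.cos(a)*ax+np.sin(a)*up)
def tcp(th,r,yoff=-.019,zoff=-.025):
    return bar(th)-r.apply([0,yoff,zoff])
E
python3 - <<'E'
from plan import *
p,r=cur(); t=[0,0,0]
p,r=go(p,r,[(tcp(0,r),5,t)])
for k in range(1,5):
    p,r=go(p,r,[(tcp((k-.5)*.28,r),4,t),(tcp(k*.28,r),4,t)],3)
E
```

```text
dp [[0.0, -0.02, 0.0], [0.0, -0.03, 0.0], [0.0, -0.02, 0.0], [0.0, -0.03, 0.0], [-0.01, -0.02, 0.01]] turn [0, 0, 0] end [ 0.564  -0.258   0.0982]
dp [[-0.001, -0.035, -0.02], [-0.001, -0.035, -0.019], [-0.002, -0.035, -0.02], [-0.001, -0.035, -0.019]] turn [0, 0, 0] end [ 0.5722 -0.2549  0.129 ]
dp [[-0.003, -0.037, -0.014], [-0.002, -0.037, -0.014], [-0.003, -0.037, -0.014], [-0.002, -0.037, -0.013]] turn [0, 0, 0] end [ 0.5845 -0.2497  0.1577]
dp [[-0.003, -0.038, -0.009], [-0.003, -0.038, -0.008], [-0.003, -0.039, -0.009], [-0.003, -0.038, -0.008]] turn [0, 0, 0] end [ 0.6002 -0.2432  0.1841]
dp [[-0.004, -0.039, -0.003], [-0.004, -0.039, -0.003], [-0.003, -0.04, -0.003], [-0.004, -0.039, -0.004]] turn [0, 0, 0] end [ 0.6192 -0.2353  0.2082]
dp [[-0.004, -0.039, 0.003], [-0.004, -0.039, 0.002], [-0.004, -0.039, 0.003], [-0.004, -0.04, 0.002]] turn [0, 0, 0] end [ 0.6413 -0.2263  0.2289]
dp [[-0.005, -0.038, 0.008], [-0.005, -0.038, 0.008], [-0.004, -0.039, 0.008], [-0.005, -0.038, 0.008]] turn [0, 0, 0] end [ 0.6657 -0.216   0.246 ]
dp [[-0.005, -0.037, 0.013], [-0.005, -0.037, 0.013], [-0.005, -0.037, 0.013], [-0.004, -0.037, 0.014]] turn [0, 0, 0] end [ 0.6923 -0.2052  0.2594]
dp [[-0.005, -0.035, 0.018], [-0.005, -0.034, 0.018], [-0.006, -0.035, 0.018], [-0.005, -0.034, 0.019]] turn [0, 0, 0] end [ 0.7201 -0.1936  0.2686]
```

Request:
move_arm --claw '[0.4, 0.4, 0.4, 0.4, 0.4, 0.4]' --dp '[[0.0, -0.02, 0.0], [0.0, -0.03, 0.0], [0.0, -0.02, 0.0], [0.0, -0.03, 0.0], [-0.01, -0.02, 0.01], [0, 0, 0]]' --turn '[[0, 0, 0], [0, 0, 0], [0, 0, 0], [0, 0, 0], [0, 0, 0], [0, 0, 0]]'

```text
clock: 5.6
position: [0.5649, -0.2572, 0.0988]
ee_rot: [0.731, -0.565, 0.233, -0.304]
ft_force: [-0.1, -1.1, -1.6]
grip_width: 0.4
```

Request:
move_arm --claw '[0.4, 0.4, 0.4, 0.4, 0.4, 0.4, 0.4, 0.4]' --dp '[[-0.001, -0.035, -0.02], [-0.001, -0.035, -0.019], [-0.002, -0.035, -0.02], [-0.001, -0.035, -0.019], [-0.003, -0.037, -0.014], [-0.002, -0.037, -0.014], [-0.003, -0.037, -0.014], [-0.002, -0.037, -0.013]]' --turn '[[0, 0, 0], [0, 0, 0], [0, 0, 0], [0, 0, 0], [0, 0, 0], [0, 0, 0], [0, 0, 0], [0, 0, 0]]'

```text
clock: 6.27
position: [0.5844, -0.2492, 0.1576]
ee_rot: [0.731, -0.566, 0.232, -0.304]
ft_force: [-1.7, -0.8, -1.0]
grip_width: 0.4
```

Run:
```python
from plan import *
p,r=cur(); o=manip.get_obs()
print(np.round(o['joint_pos'],3),(r.inv()*target(np.pi/4)).as_rotvec()*180/np.pi,p,o['ft_force'])
a=cams.camera("wrist");b=cams.camera("scene")
cv2.imwrite("pics/w3.png",a[:,:,::-1])
cv2.imwrite("pics/s3.png",cv2.resize(b[130:330,90:300],None,fx=3,fy=3)[:,:,::-1])
```

```text
[ 0.671  0.177 -0.045  2.05  -1.077  0.663  0.114] [ 0.03339226 -5.40682128 -5.76940766] [ 0.58440281 -0.2491661   0.15763706] [-1.68032248 -0.77682598 -1.00249721]
```

View pics/w3.png

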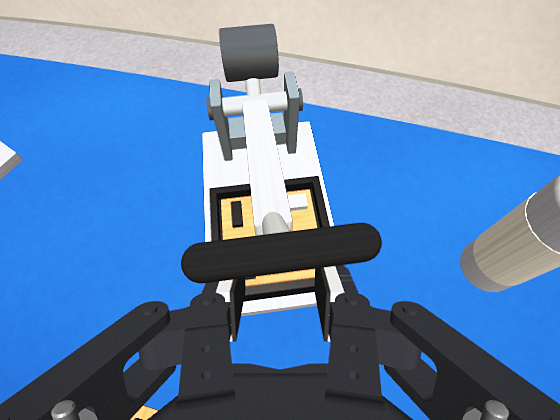

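View pics/s3.png

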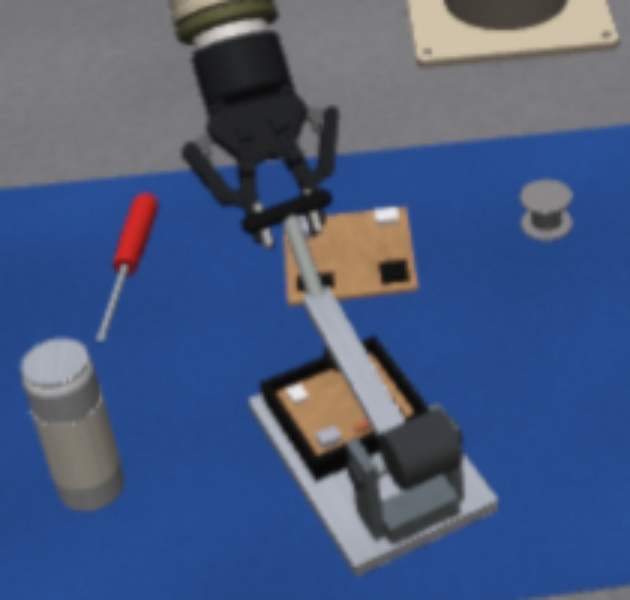

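The arm has risen. The bar rests on both fingers, in the wrist view at row ~250 and columns 183–381. The contact force is about 2 N, and the board is still in the nest. I'll continue along the arc at the same gentle speed.

Request:
move_arm --claw '[0.4, 0.4, 0.4, 0.4, 0.4, 0.4, 0.4, 0.4]' --dp '[[-0.003, -0.038, -0.009], [-0.003, -0.038, -0.008], [-0.003, -0.039, -0.009], [-0.003, -0.038, -0.008], [-0.004, -0.039, -0.003], [-0.004, -0.039, -0.003], [-0.003, -0.04, -0.003], [-0.004, -0.039, -0.004]]' --turn '[[0, 0, 0], [0, 0, 0], [0, 0, 0], [0, 0, 0], [0, 0, 0], [0, 0, 0], [0, 0, 0], [0, 0, 0]]'

```text
clock: 7.03
position: [0.6192, -0.2348, 0.2077]
ee_rot: [0.731, -0.566, 0.232, -0.304]
ft_force: [0.2, -0.5, -0.9]
grip_width: 0.401
```

Request:
move_arm --claw '[0.4, 0.4, 0.4, 0.4]' --dp '[[-0.004, -0.03, 0.003], [-0.004, -0.03, 0.002], [-0.004, -0.03, 0.003], [-0.004, -0.03, 0.002]]' --turn '[[0, 0, 0], [0, 0, 0], [0, 0, 0], [0, 0, 0]]'

```text
clock: 7.37
position: [0.6367, -0.2271, 0.2237]
ee_rot: [0.731, -0.566, 0.232, -0.304]
ft_force: [-1.0, -0.6, -0.9]
grip_width: 0.402
```

Run:
```python
from plan import *
p,r=cur(); o=manip.get_obs(); t=[0,0,0]
print(np.round(o['joint_pos'],3),p,o['ft_force'])
a=cams.camera("wrist")
cv2.imwrite("pics/w4.png",a[:,:,::-1])
p,r=go(p,r,[(tcp(.8,r),4,t),(tcp(.9,r),4,t),(tcp(1.0,r),4,t)],3)
```

```text
[ 0.581  0.145 -0.054  1.927 -0.91   0.677 -0.168] [ 0.63669359 -0.22705284  0.22374728] [-1.04257373 -0.64452087 -0.89998483]
dp [[-0.003, -0.036, 0.005], [-0.003, -0.036, 0.005], [-0.003, -0.036, 0.004], [-0.003, -0.037, 0.005]] turn [0, 0, 0] end [ 0.6586 -0.219   0.2416]
dp [[-0.003, -0.027, 0.008], [-0.003, -0.027, 0.008], [-0.004, -0.027, 0.008], [-0.003, -0.026, 0.007]] turn [0, 0, 0] end [ 0.6768 -0.2116  0.2523]
dp [[-0.004, -0.026, 0.011], [-0.004, -0.026, 0.01], [-0.003, -0.026, 0.011], [-0.004, -0.026, 0.01]] turn [0, 0, 0] end [ 0.696  -0.2035  0.2611]
```

View pics/w4.png

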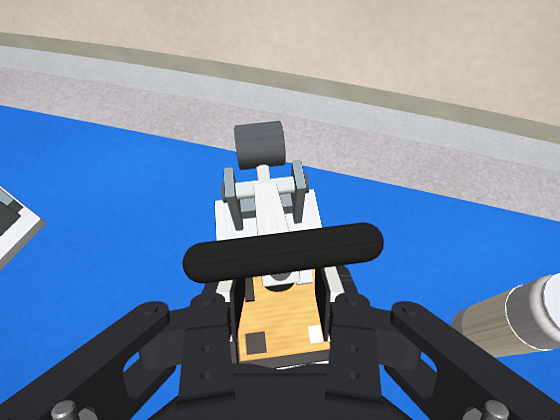

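The bar is still on the fingers, at about 0.67 rad. I'll go on more slowly, at about 5 mm per row, through the balance range.

Request:
move_arm --claw '[0.4, 0.4, 0.4, 0.4, 0.4, 0.4]' --dp '[[-0.002, -0.024, 0.003], [-0.002, -0.024, 0.003], [-0.002, -0.024, 0.003], [-0.002, -0.024, 0.003], [-0.002, -0.024, 0.004], [-0.002, -0.025, 0.003]]' --turn '[[0, 0, 0], [0, 0, 0], [0, 0, 0], [0, 0, 0], [0, 0, 0], [0, 0, 0]]'

```text
clock: 7.92
position: [0.6587, -0.2189, 0.2418]
ee_rot: [0.731, -0.566, 0.232, -0.304]
ft_force: [-0.5, 0.0, -0.1]
grip_width: 0.401
```

Request:
move_arm --claw '[0.4, 0.4, 0.4, 0.4, 0.4, 0.4]' --dp '[[-0.003, -0.022, 0.006], [-0.003, -0.022, 0.006], [-0.003, -0.022, 0.006], [-0.003, -0.022, 0.007], [-0.003, -0.022, 0.007], [0, 0, 0]]' --turn '[[0, 0, 0], [0, 0, 0], [0, 0, 0], [0, 0, 0], [0, 0, 0], [0, 0, 0]]'

```text
clock: 8.42
position: [0.6779, -0.2105, 0.2532]
ee_rot: [0.731, -0.565, 0.233, -0.304]
ft_force: [1.1, 1.4, 0.9]
grip_width: 0.401
```

Run:
```python
from plan import *
p,r=cur(); o=manip.get_obs(); t=[0,0,0]
print(o['clock'],np.round(o['joint_pos'],3),p,o['ft_force'])
a=cams.camera("wrist");b=cams.camera("scene")
cv2.imwrite("pics/w5.png",a[:,:,::-1])
cv2.imwrite("pics/s5.png",cv2.resize(b[130:330,90:300],None,fx=3,fy=3)[:,:,::-1])
```

```text
8.4167 [ 0.521  0.167 -0.063  1.834 -0.823  0.675 -0.315] [ 0.67786448 -0.21046541  0.25323483] [1.08769912 1.40212771 0.91168302]
```

View pics/w5.png

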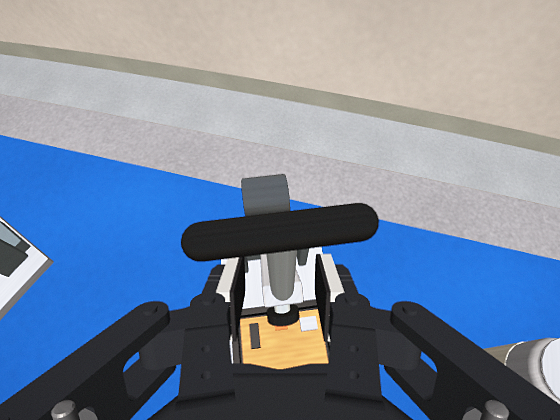

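View pics/s5.png

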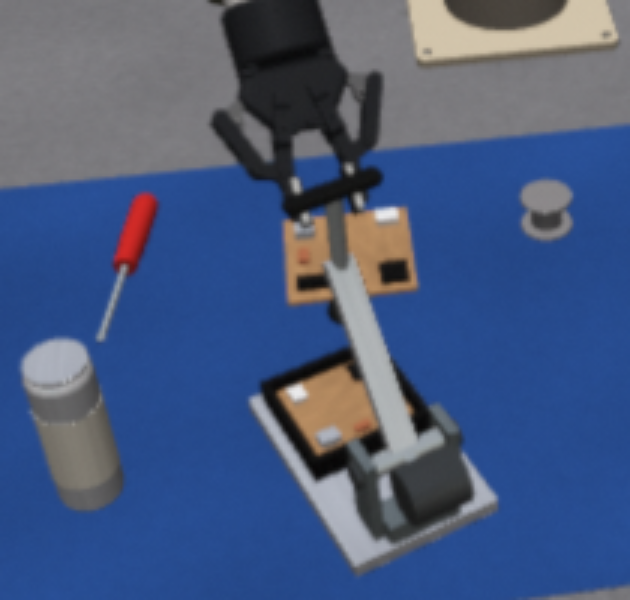

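In the wrist view the bar has moved from row ~252 to ~232, away from the fingers, so it may be tipping over by itself. I'll hold still and check.

Request:
move_arm --claw '[0.4, 0.4, 0.4, 0.4, 0.4, 0.4]' --dp '[[0, 0, 0], [0, 0, 0], [0, 0, 0], [0, 0, 0], [0, 0, 0], [0, 0, 0]]' --turn '[[0, 0, 0], [0, 0, 0], [0, 0, 0], [0, 0, 0], [0, 0, 0], [0, 0, 0]]'

```text
clock: 9.02
position: [0.677, -0.2113, 0.2526]
ee_rot: [0.731, -0.566, 0.233, -0.304]
ft_force: [0.2, 0.7, 0.5]
grip_width: 0.398
```

Run:
```python
from plan import *
a=cams.camera("wrist")
cv2.imwrite("pics/w6.png",a[:,:,::-1])
```

```text
(no output)
```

View pics/w6.png

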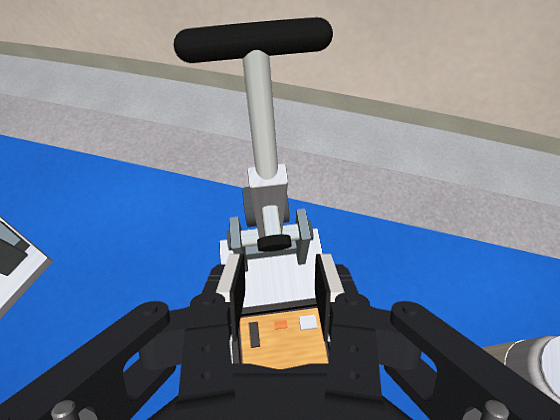

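The arm has tipped over by itself, with the bar now at row ~40. I'll back the tool off along its own axis, up and back, and let the arm settle.

Request:
move_arm --claw '[0.4, 0.4, 0.4, 0.4, 0.4, 0.4, 0.4, 0.4]' --dp '[[0, 0.02, -0.08], [0, 0.02, -0.1], [0, 0.02, -0.1], [0, 0.02, -0.1], [0, 0.02, -0.1], [0, 0, 0], [0, 0, 0], [0, 0, 0]]' --turn '[[0, 0, 0], [0, 0, 0], [0, 0, 0], [0, 0, 0], [0, 0, 0], [0, 0, 0], [0, 0, 0], [0, 0, 0]]'

```text
clock: 9.73
position: [0.5981, -0.2315, 0.3061]
ee_rot: [0.731, -0.565, 0.232, -0.304]
ft_force: [0.2, 1.4, 0.9]
grip_width: 0.4
```

Request:
move_arm --claw '[0.4, 0.4, 0.4, 0.4, 0.4, 0.4, 0.4, 0.4]' --dp '[[0, 0, 0], [0, 0, 0], [0, 0, 0], [0, 0, 0], [0, 0, 0], [0, 0, 0], [0, 0, 0], [0, 0, 0]]' --turn '[[0, 0, 0], [0, 0, 0], [0, 0, 0], [0, 0, 0], [0, 0, 0], [0, 0, 0], [0, 0, 0], [0, 0, 0]]'

```text
clock: 10.4
position: [0.5977, -0.2321, 0.3064]
ee_rot: [0.731, -0.566, 0.232, -0.304]
ft_force: [0.2, -0.4, -0.1]
grip_width: 0.397
```

Request:
move_arm --claw '[0.4, 0.4, 0.4, 0.4, 0.4, 0.4, 0.4, 0.4]' --dp '[[0, 0, 0], [0, 0, 0], [0, 0, 0], [0, 0, 0], [0, 0, 0], [0, 0, 0], [0, 0, 0], [0, 0, 0]]' --turn '[[0, 0, 0], [0, 0, 0], [0, 0, 0], [0, 0, 0], [0, 0, 0], [0, 0, 0], [0, 0, 0], [0, 0, 0]]'

```text
clock: 11.07
position: [0.5977, -0.2321, 0.3064]
ee_rot: [0.731, -0.566, 0.233, -0.304]
ft_force: [0.2, -0.3, 0.2]
grip_width: 0.404
```

Request:
move_arm --claw '[0.4, 0.4, 0.4, 0.4, 0.4, 0.4, 0.4, 0.4]' --dp '[[0, 0, 0], [0, 0, 0], [0, 0, 0], [0, 0, 0], [0, 0, 0], [0, 0, 0], [0, 0, 0], [0, 0, 0]]' --turn '[[0, 0, 0], [0, 0, 0], [0, 0, 0], [0, 0, 0], [0, 0, 0], [0, 0, 0], [0, 0, 0], [0, 0, 0]]'

```text
clock: 11.73
position: [0.5977, -0.2321, 0.3064]
ee_rot: [0.731, -0.566, 0.233, -0.304]
ft_force: [-0.2, -0.4, -0.4]
grip_width: 0.398
```

Run:
```python
from plan import *
a=cams.camera("wrist");b=cams.camera("scene");c=cams.camera("top")
cv2.imwrite("pics/w7.png",a[:,:,::-1]);cv2.imwrite("pics/s7.png",b[:,:,::-1]);cv2.imwrite("pics/t7.png",c[:,:,::-1])
o=manip.get_obs();print(o['clock'],o['ft_force'],o['position'])
```

```text
11.8833 [ 0.4621945  -0.52122484 -0.39971228] [ 0.59771118 -0.23207738  0.30638375]
```

View pics/w7.png

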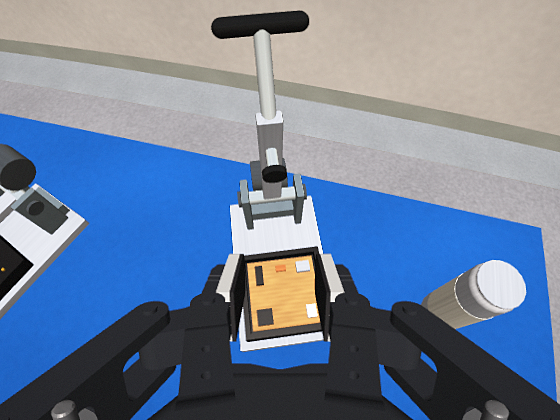

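View pics/s7.png

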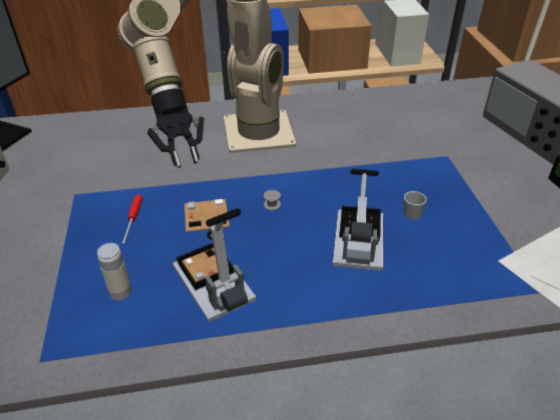

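View pics/t7.png

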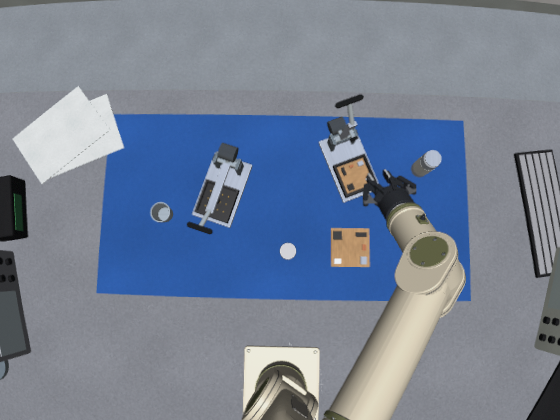

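The arm stands upright: its handle is at scene (224,217), top (349,101). The board is still in the nest, and station2's arm and the other things look unmoved. I'll check the angle by triangulation and whether it stays still.

Request:
move_arm --claw '[0.4, 0.4, 0.4, 0.4, 0.4, 0.4, 0.4, 0.4]' --dp '[[0, 0, 0], [0, 0, 0], [0, 0, 0], [0, 0, 0], [0, 0, 0], [0, 0, 0], [0, 0, 0], [0, 0, 0]]' --turn '[[0, 0, 0], [0, 0, 0], [0, 0, 0], [0, 0, 0], [0, 0, 0], [0, 0, 0], [0, 0, 0], [0, 0, 0]]'

```text
clock: 12.55
position: [0.5977, -0.2321, 0.3064]
ee_rot: [0.731, -0.566, 0.233, -0.304]
ft_force: [-0.6, 0.2, -0.4]
grip_width: 0.404
```

Run:
```python
from plan import *
b=cams.camera("scene");c=cams.camera("top");w=cams.camera("wrist")
for n,i,old in (("s",b,"s7"),("t",c,"t7"),("w",w,"w7")):
    d=cv2.absdiff(i[:,:,::-1],cv2.imread(f"pics/{old}.png")).max(2); print(n,"changed since last",(d>25).sum())
q,e=tri(ray("scene",(224,217)),ray("top",(349,101.5))); d=q-H
print(q,e,"theta",np.arctan2(d@up,-d@ax)-np.arctan2(.05,.22), np.linalg.norm(d))
# bystanders: unchanged vs first images outside arm/station1
for n,i,old in (("s",b,"scene0"),("t",c,"top0")):
    d=cv2.absdiff(i[:,:,::-1],cv2.imread(f"pics/{old}.png")).max(2)
    for nm,(x,y,wd,h) in ({"can":(98,240,36,62),"reel":(260,188,24,24),"driver":(118,192,28,52),"tin":(398,188,32,34),"station2":(328,165,62,106)} if n=="s" else {"reel":(278,241,20,20),"tin":(148,200,26,24),"station2":(183,140,72,96),"bigboard":(328,226,44,44)}).items(): print(n,nm,(d[y:y+h,x:x+wd]>40).sum())
```

```text
s changed since last 0
t changed since last 0
w changed since last 2
[ 0.78939394 -0.16376615  0.30292253] 0.0035896887345198297 theta 1.4760007212962445 0.22478168431572038
s can 0
s reel 0
s driver 0
s tin 0
s station2 0
t reel 0
t tin 0
t station2 0
t bigboard 0
```

The measured angle is 1.476 rad, against an upper stop of 1.48. Nothing is moving, and the bystanders and station2 show no change.

```bash
python3 -c "
from workcell import manip
print(manip.hand_in(), manip.get_obs()['clock'])"
```

```text
the job is handed in; nothing more can be done
the job is handed in; nothing more can be done
```

Station1's hold-down arm is raised and stays up by itself. I tilted the tool 45° and put the part-open fingers under the handle, one on each side of the stem. I then pushed it up along its arc at about 0.06–0.1 m/s, with about 2 N of contact force, until it tipped over on its own. After that I backed off and handed the job in at about 12.7 s on the robot's clock.

**Last checks**
- **Arm angle:** the handle triangulates to 1.476 rad, against the upper stop of 1.48. The radius came out at 225 mm against 226 mm, and the two views missed each other by 3.6 mm. Nothing moved between the last two sets of pictures, 0.8 s apart.
- **Board:** the board is still in station1's nest, judged by eye in the wrist and scene views.
- **Everything else:** station2, the reel, tin, spray can, screwdriver and loose larger board show no changed pixels against the start pictures. The spray can and screwdriver were compared in the scene view only, the larger board in the top view only.

**Disagreed with the plan:** joint 5 came close to its limit on the approach (-1.264 against -1.27), which left the tool up to 4 mm off its planned point. I yawed the tool about 8° and carried on, and later moves tracked normally.

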